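Dab the dowel mark on a stone panel

ROBOT

A 6-joint arm with a two-finger parallel gripper is mounted at the origin on the work surface. World frame = base frame: x ahead of the robot, y to its left, z up, the work surface at z = 0. Lengths are in mm, angles in rad, forces in N, time in s.
With the tool pointing down it reaches from about 300 to 775 mm from the base axis. Payload 14.6 kg.
Tool frame: the origin (TCP) lies midway between the tips of the shut fingers; the grasp point (between the pads) lies 19 mm behind it (manip.grip_depth is the distance from the TCP to the grasp point, in mm); x points along the fingers, y is the direction in which the jaws open and shut, and the axes are right-handed (so a half turn about x gives the same grasp; the last joint's range is limited). The gripper opens to 94 mm and grips with 3 to 60 N. Pads are 16 mm wide; open, the fingers measure 119 mm over their backs; the gripper's body (75 mm by 177 mm) begins 78 mm behind the grasp point.
Start: joints at [1.071, 0.3, 1.521, -0, 1.321, -0.067], TCP at [230.674, 499.278, 205.446] pointing down, gripper open.
Joint ranges: [-3.03, 3.03], [-0.79, 2.21], [0.23, 2.52], [-1.04, 4.18], [0, 3.07], [-2.55, 2.55]. Speed limits (rad/s): [2.22, 2.22, 2.57, 3.14, 3.14, 3.14].

INTERFACE

Orientations are given as [roll, pitch, yaw] about the fixed x, y, z axes, in that order (R = Rz(yaw) Ry(pitch) Rx(roll)).
In Python, from cell import readout, cams, ticket, manip gives the robot as it stands. The module is installed in compiled form; this text tells all that it offers.
- The arm moves only by the tool apply_moves, never from a script. Its argument "plan" is one flat list of numbers, 7 for each row, row after row: the turn, a rotation vector about the tool's x, y, z in rad, then the shift along the tool's x, y, z in m, then the opening in per cent of the stroke, from 0 (shut) to 100 (fully open). In form: [wx, wy, wz, x, y, z, fingers, wx, wy, wz, x, y, z, fingers, ...]. A call has 1 to 5 rows; each row shifts and turns the commanded pose from where the row before left it, along the tool's axes as they then stand; what a row does not reach is not made up. A row lasts 1/8 s, in which the tool goes at most 62.5 mm and 10.7 degrees, less where a joint would pass 70% of its speed; a pose out of reach is approached as far as the arm can. A call with a gripper value outside its range is refused whole. The fingers move at their own pace and stop on an object; "force" is the grip in N (left out, the last holds). Time passes only in rows, so rows that do not move let the fingers close. It gives the time, the measured TCP pose, the force and the opening at its end, in the units of the state.
- readout.read_state(): the state, without advancing time (a new reading comes with each control period).
- cams.camera(name): name is "scene" or "side" or "wrist"; returns a dict with "image" (384x512x3 uint8, red, green, blue), "fovy" (degrees; the focal length in pixels is half the picture's height over the tangent of half this angle, whatever the lens; pixels are square), "cx", "cy" (the principal point, pixels), "position" and "orientation" of the camera in the world; the wrist camera has in their place "T_tool_cam" (4x4, takes a point from camera to tool coordinates, whose origin is the TCP and whose axes are the tool frame's). Camera axes: x right, y down, z forward; pixel columns grow to the right and rows downward; lengths in mm; the calibration is good to about 2 mm. A picture is of the moment at which its call begins: read the wrist's pose just before it. There is no depth.
- ticket.sign_off(): hands the job in, once; it reports no verdict.
The state is a dict: "clock": time; "joints": joint angles; "qd": joint speeds; "effort": joint torques, N m; "eef_pos": TCP position; "eef_rot": TCP orientation; "wrist_force": force on the tool from outside, world axes, zero at the start; "moment": the same for the moment, N m; "finger_gap": finger opening in mm.
Only numpy, scipy, OpenCV 4.12 (cv2) and the standard library are available. Lean on these libraries where they do the work, as an engineer would, in place of code of your own. Each camera call takes 0.05 s, during which the arm holds its last target.

TASK

Take the dabber by its square handle out of its wooden stand, dip its felt tip well inside the straight-sided dye pot and lift it out again, then hold the tip on the centre of the ring pencilled on the sloping stone panel, with the dabber square to the stone face and pushed in gently so that its sprung tip gives about half of its travel. Touch the stone nowhere but in the ring, leave the pot standing where it is and the other things on the table alone. Finish like that: the program ends while the gripper is still holding the dabber still against the ring.

Things in the scene. Friction and masses are not known exactly. Their poses are not given: they have to be found in the camera images.
- dabber: the dabber, about 0.12 kg, standing upright in the stand at the start, tip down. Origin on its axis at the underside of its round steel guard; z runs along the axis from the tip up to the handle's end. Guard: disc 36 mm across, z 0 to 6 mm. Above it a wooden handle of square section, 22 by 22 mm, sides along the dabber's x and y, from z = 6 to 116 mm. Below the guard a steel barrel 13 mm across, to z = -36 mm, then the sprung felt tip. Its turn about its axis varies
- tip_point (a point): the lowest point of the dabber's domed felt tip (a ball 16 mm across), on the dabber's axis, 64 mm below the dabber's origin when the spring is relaxed
- dab_tip (a joint): how far the dabber's felt tip is pushed in along the axis, m: 0 relaxed, 0.012 fully in (solid stop). The spring pushes back with 0.45 N per mm (2.7 N at half travel, 5.4 N at the stop)
- stand: fixed wooden stand, block 85 by 85 mm, 75 mm high, with one upright through hole 23 mm across in its middle; the dabber's barrel hangs in the hole and its guard rests on the top. Origin at the centre of the underside. It may stand on the left or the right; the pot is then on the other side
- pot: white stoneware dye pot, loose, about 0.6 kg, straight-sided, 80 mm outside diameter, 75 mm high, walls 4 mm, open on top, no handle, with a grey felt pad on the bottom whose top is 9 mm above the table (nothing liquid in it; the pad need not be touched). Origin at the centre of the underside. The other, shallow and wider open vessel is a bowl, not the pot
- pot_rim (a point): centre of the pot's mouth, at rim height (75 mm above the table)
- panel: fixed stone panel, 150 by 210 mm, on a wooden sloping rest. Its face slopes by 20 degrees: lower edge towards the panel's own -x (roughly towards the robot), upper edge towards its +x. Origin on the table below the face's middle; the face's middle is 105 mm above the table. A moulding 4 mm high (beads to 9 mm along the upper edge) runs round the face within 17 mm of its edges
- ring_mark: the ring pencilled on the panel's face, 24 mm in diameter, the mark to be dabbed. Origin at its centre on the face; its z axis points straight out of the stone (20 degrees off vertical), its x axis up the slope. It lies at the left, middle or right of the three marks
- square_mark: pencilled square, 22 mm, on the same face: not the one to dab
- tri_mark: pencilled triangle, 23 mm a side, on the same face: not the one to dab
- chisel: bystander: chisel lying flat, about 205 mm long, 25 mm high; origin near its middle, on the table
- rubstone: bystander: grey rubbing block 75 by 45 by 25 mm; origin at the centre of the underside
- mallet: bystander: lying mallet, 300 mm long, black head 64 mm across at its +x end, wooden handle; origin near the middle, on the table
- bowl: bystander: shallow white bowl, 110 mm across, 42 mm high; origin at the centre of the underside
- offcut: bystander: stone offcut 70 by 55 by 40 mm; origin at the centre of the underside
- baluster: bystander: small turned plaster baluster, 52 mm across, 95 mm high; origin at the centre of the underside
- tin: bystander: closed metal tin, 68 mm across, 50 mm high; origin at the centre of the underside
There are look-alikes about, which are no part of the job. What is shaped like the stand but blue or yellow is not meant. Leave any purple look-alike of the pot alone.

How it is judged (in metres and radians):
On the way, in this order (a step that is already met when the one before it is completed fails the run):
1. the felt tip is dipped at least 20 mm below the pot's rim, inside the pot (z of tip_point in the frame of pot_rim below -0.02 m and horizontal distance between tip_point and pot_rim below 0.036 m), for 0.1 s.
2. the tip is lifted out, clear above the rim (z of tip_point in the frame of pot_rim above 0.005 m), for 0.1 s.
At the end, for the whole second after the job is handed in: The gripper alone holds the dabber, still: felt tip within 9 mm of the ring's centre, axis within 0.18 rad of square to the stone, tip pushed in 2 to 10.5 mm, contact force 0.8 to 5.5 N, arm not touching the stone; pot upright, within 25 mm of its start (distance between tip_point and ring_mark below 0.009 m and angle between the z axis of dabber and the z axis of ring_mark, either way round below 0.18 rad and contact force between dabber and panel between 0.8 and 5.5 N and value of joint dab_tip between 0.002 and 0.0105 m and contact force between the fingers and dabber above 1 N and contact force between dabber and stand below 0.1 N and contact force between dabber and pot below 0.1 N and contact force between the arm and panel below 0.3 N and linear speed of dabber below 0.02 m/s and angle between pot's own z axis and vertical below 0.1 rad and distance of pot from where it was at the start of the episode below 0.025 m); the arm keeps its last pose, push and grip.
It fails at once if the dabber touches the stone more than 20 mm from the ring's centre (contact force between dabber and panel above 0.8 N and distance between tip_point and ring_mark above 0.02 m).
It fails at once if the dabber is pressed hard on the stone (over 15 N) (contact force between dabber and panel above 15 N).
It fails at once if the pot is pushed more than 25 mm or tipped (distance of pot from where it was at the start of the episode above 0.025 m or angle between pot's own z axis and vertical above 0.35 rad).
It fails at once if a bystander is moved more than 30 mm (distance of any of chisel, rubstone, mallet, bowl, offcut, baluster, tin from where it was at the start of the episode above 0.03 m).
It also fails if it takes over 48 s, if anything falls off the work surface, if the arm or the gripper's body presses on something with over 40 N, if the wrist force passes 120 N, or if a joint passes its speed limit or range.

## Working session

There is one attempt and no reset: what is moved stays moved. The work goes in short steps, Python scripts to look and compute and a tool call to move; the robot and the scene stay as the last step left them, time stands still between calls to the robot, and variables do not carry over. Pictures are saved under pics/ and viewed, and the job is handed in when it is done.

Besides the shell and the picture viewer there is one more tool, called after "Request:" as name(argument=value, ...), one argument or row to a line, values as JSON. apply_moves: Moves the arm, as the interface text tells. Its arguments: {"type":"object","properties":{"plan":{"type":"array","items":{"type":"number"}},"force":{"type":"number"}},"required":["plan"]}

```bash
mkdir -p pics; python3 - <<'E'
from cell import readout, cams, ticket, manip
import cv2,numpy as np
print(readout.read_state()); print([a for a in dir(manip) if a[0]!='_'])
for n in ["scene","side","wrist"]:
    c=cams.camera(n); im=c.pop("image"); print(n,c)
    cv2.imwrite(f"pics/{n}0.png",im[:,:,::-1])
E
```

```text
{'clock': 0.0, 'joints': array([ 1.07135089e+00,  3.00456610e-01,  1.52160323e+00,  3.25471792e-05,
        1.32071894e+00, -6.66216425e-02]), 'qd': array([ 0.00013032,  0.00133054,  0.00036727, -0.00079387, -0.00048618,
        0.00070907]), 'effort': array([-3.03390516e-03, -5.31799901e+01, -3.52734876e+01,  7.07216584e-02,
        2.44917726e-02, -1.08624711e-04]), 'eef_pos': array([230.56256832, 499.03557243, 204.88491954]), 'eef_rot': array([-1.66399005,  1.56960978, -2.09682191]), 'wrist_force': array([0.42818604, 0.24117324, 0.2250495 ]), 'moment': array([ 0.00172858, -0.01582054, -0.00885961]), 'finger_gap': 94.12082409075516}
['Unreachable', 'grip_depth']
scene {'fovy': 46.551623869315065, 'cx': 251.85452383665432, 'cy': 191.7123946145621, 'position': array([1059.06067904, -529.4317504 , 1218.53709292]), 'orientation': array([-2.56012574, -0.01154834,  0.75627724])}
side {'fovy': 43.2749191027915, 'cx': 257.106986243881, 'cy': 198.4909632549095, 'position': array([  508.74259172, -1138.68002901,  1362.59797139]), 'orientation': array([-2.40049036,  0.00493666, -0.04229147])}
wrist {'fovy': 68.44433247092513, 'cx': 251.52592660424014, 'cy': 188.87302087835056, 'T_tool_cam': array([[-4.59999826e-05, -2.62565520e-01,  9.64914165e-01,
        -1.79702038e+02],
       [ 9.99999960e-01,  2.58482948e-04,  1.18009139e-04,
        -2.89538579e-01],
       [-2.80398989e-04,  9.64914131e-01,  2.62565497e-01,
        -7.72896895e+01],
       [ 0.00000000e+00,  0.00000000e+00,  0.00000000e+00,
         1.00000000e+00]])}
```

View pics/scene0.png

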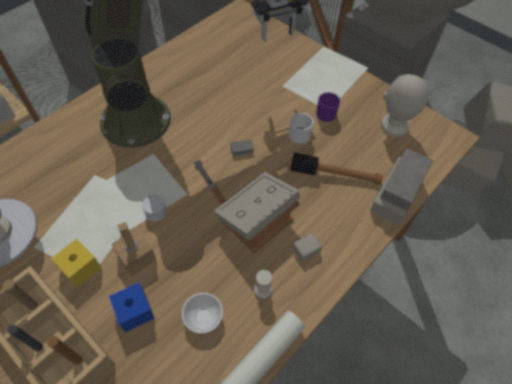

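View pics/side0.png

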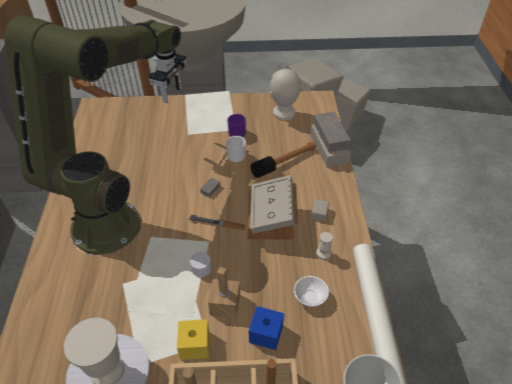

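View pics/wrist0.png

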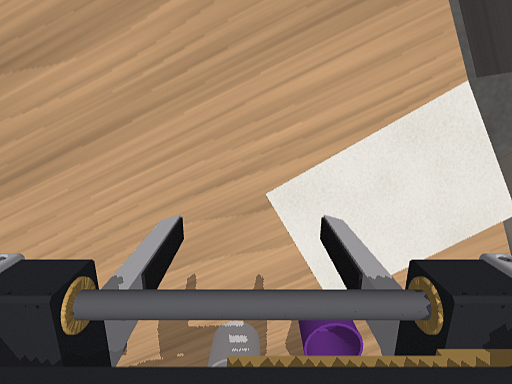

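```bash
cat > h.py <<'E'
import numpy as np,cv2
from scipy.spatial.transform import Rotation as R
from cell import readout,cams
def cam(n):
    s=readout.read_state(); c=cams.camera(n); im=c["image"]
    f=im.shape[0]/2/np.tan(np.radians(c["fovy"])/2)
    if n=="wrist":
        T=np.eye(4);T[:3,:3]=R.from_euler('xyz',s["eef_rot"]).as_matrix();T[:3,3]=s["eef_pos"]
        T=T@c["T_tool_cam"]
    else:
        T=np.eye(4);T[:3,:3]=R.from_euler('xyz',c["orientation"]).as_matrix();T[:3,3]=c["position"]
    return dict(im=im[:,:,::-1].copy(),f=f,cx=c["cx"],cy=c["cy"],T=T)
def ray(C,u,v):
    d=C["T"][:3,:3]@np.array([(u-C["cx"])/C["f"],(v-C["cy"])/C["f"],1]); return C["T"][:3,3],d/np.linalg.norm(d)
def atz(C,u,v,z):
    o,d=ray(C,u,v); return o+d*(z-o[2])/d[2]
def proj(C,p):
    q=C["T"][:3,:3].T@(np.atleast_2d(p)-C["T"][:3,3]).T
    return np.c_[q[0]/q[2]*C["f"]+C["cx"],q[1]/q[2]*C["f"]+C["cy"]]
def tri(l):
    A=0;b=0
    for C,u,v in l:
        o,d=ray(C,u,v);P=np.eye(3)-np.outer(d,d);A=A+P;b=b+P@o
    p=np.linalg.solve(A,b); return p,[np.linalg.norm(proj(C,p)[0]-(u,v)) for C,u,v in l]
def crop(C,x,y,w,h,k,fn):
    cv2.imwrite(fn,cv2.resize(C["im"][y:y+h,x:x+w],None,fx=k,fy=k,interpolation=cv2.INTER_CUBIC))
E
python3 - <<'E'
from h import *
import pickle
S=cam("scene");D=cam("side");pickle.dump((S,D),open("c.pkl","wb"))
crop(S,90,190,100,75,8,"pics/a1.png")
crop(D,185,250,100,75,8,"pics/a2.png")
crop(S,205,165,100,75,8,"pics/a3.png")
crop(D,220,170,100,75,8,"pics/a4.png")
crop(S,260,90,100,75,8,"pics/a5.png")
crop(D,195,110,100,75,8,"pics/a6.png")
E
```

```text
(no output)
```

View pics/a1.png

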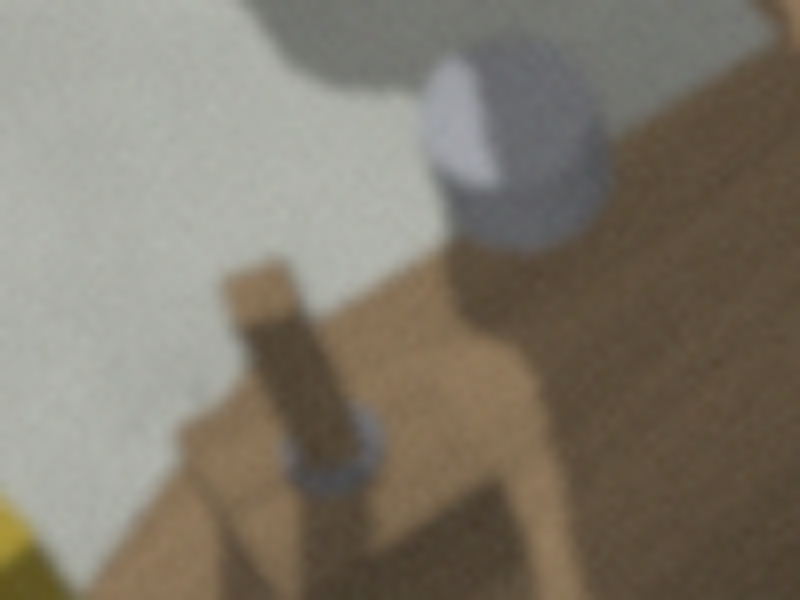

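View pics/a2.png

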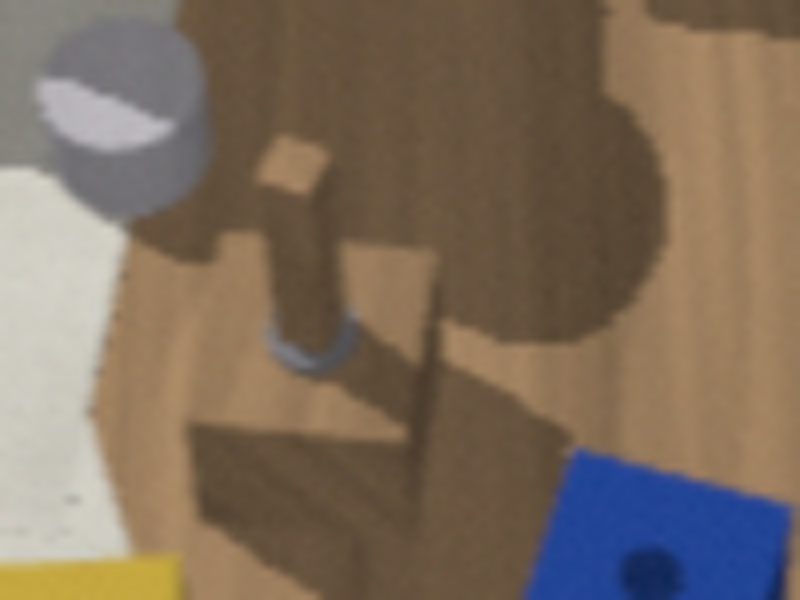

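View pics/a3.png

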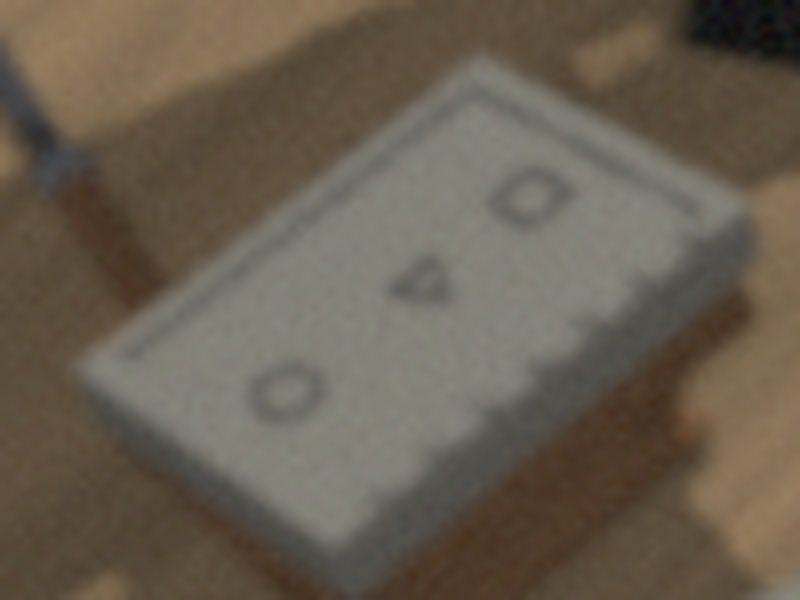

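View pics/a4.png

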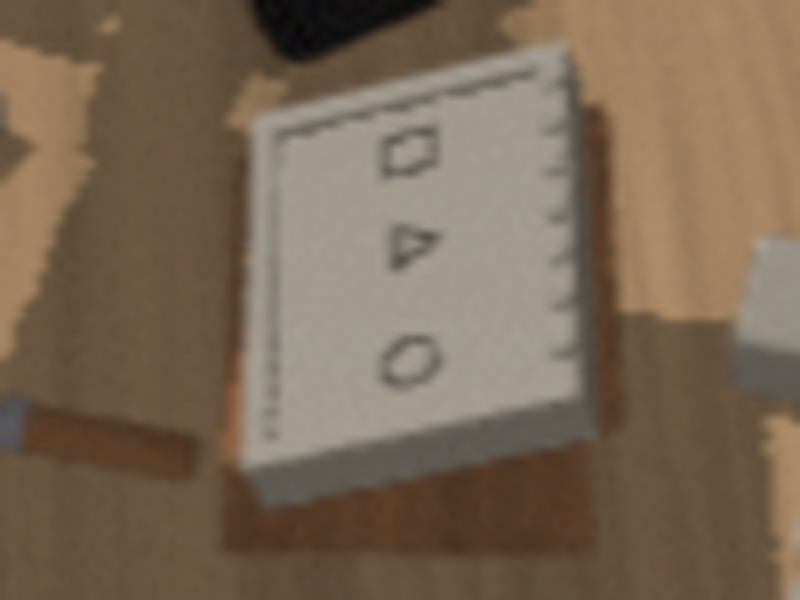

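View pics/a5.png

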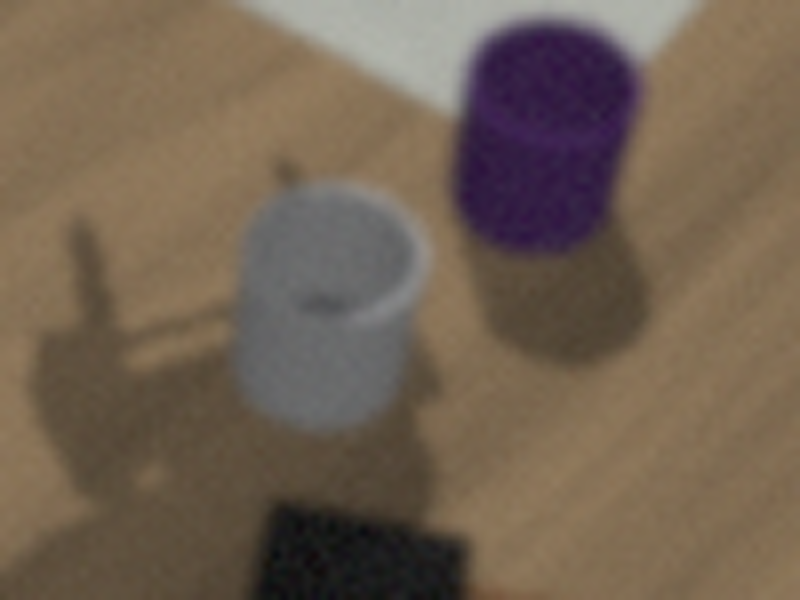

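View pics/a6.png

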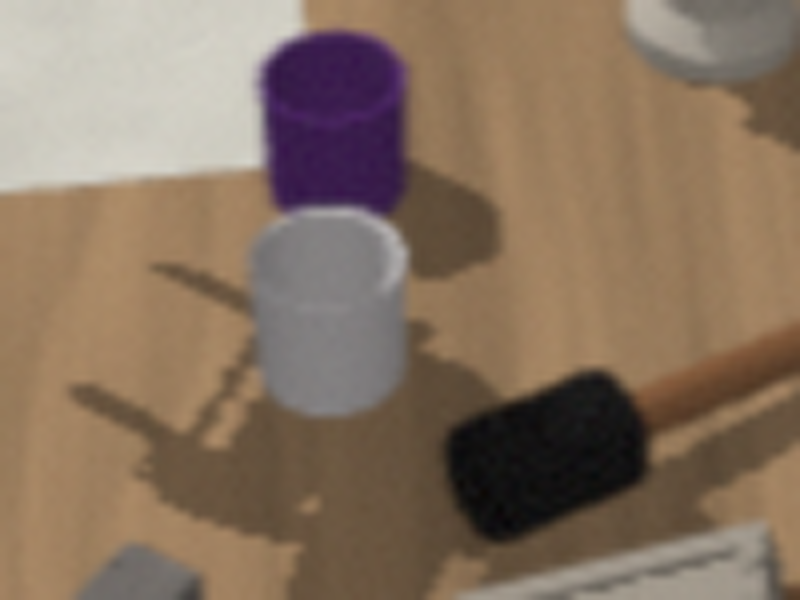

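```bash
python3 - <<'E'
from h import *
import pickle
np.set_printoptions(precision=1,suppress=True)
S,D=pickle.load(open("c.pkl","rb"))
a=lambda x,y,ox,oy:(ox+x/8,oy+y/8)
def t(n,s,d):
    p,e=tri([(S,*s),(D,*d)]);print(n,p,e);return p
h=t("handletop",a(263,295,90,190),a(297,166,185,250))
t("guard",a(333,450,90,190),a(311,335,185,250))
for p in [(290,132),(332,155),(312,198),(257,182)]: print("D corner",atz(D,*a(*p,185,250),191))
for p in [(225,278),(285,258),(303,312),(245,330)]: print("S corner",atz(S,*a(*p,90,190),191))
for p in [(437,250),(410,440),(190,425)]: print("stand",atz(D,*a(*p,185,250),75))
t("rim",a(335,255,260,90),a(329,257,195,110))
print(atz(S,*a(335,255,260,90),75),atz(D,*a(329,257,195,110),75))
r=t("ring",a(288,393,205,165),a(411,361,220,170))
q=t("sq",a(532,198,205,165),a(410,153,220,170))
tr=t("tri",a(425,282,205,165),a(414,247,220,170))
# panel corners top face
t("c1",a(80,368,205,165),a(243,472,220,170))
t("c2",a(478,52,205,165),a(252,122,220,170))
t("c3",a(752,210,205,165),a(565,42,220,170))
t("c4",a(338,565,205,165),a(592,400,220,170))
E
```

```text
handletop [ 434.9 -342.5  187.7] [np.float64(0.1818550389772531), np.float64(0.16410158658211685)]
guard [ 433.7 -343.2   74.1] [np.float64(0.12928435497324675), np.float64(0.11889281571794488)]
D corner [ 432.8 -330.3  191. ]
D corner [ 448. -341.  191.]
D corner [ 440.9 -359.1  191. ]
D corner [ 421.1 -351.4  191. ]
S corner [ 422.5 -347.4  191. ]
S corner [ 430.6 -329.2  191. ]
S corner [ 450.9 -337.6  191. ]
S corner [ 442.6 -354.7  191. ]
stand [ 483.  -308.2   75. ]
stand [ 471.3 -391.3   75. ]
stand [ 388.6 -381.2   75. ]
rim [480.3 352.9  74.1] [np.float64(0.19344405365605177), np.float64(0.16296925844009036)]
[480.2 353.   75. ] [480.6 351.   75. ]
ring [596.4 -66.1 103.6] [np.float64(0.16151656033764747), np.float64(0.1366180815988203)]
sq [603.5  58.2 102.3] [np.float64(0.321725172019374), np.float64(0.26871932676110355)]
tri [601.    1.7 103.2] [np.float64(0.7094865020104273), np.float64(0.5958703239585028)]
c1 [ 522.6 -101.2   76.9] [np.float64(0.3998719659386469), np.float64(0.348759436831638)]
c2 [533.  106.4  77.7] [np.float64(0.7692047981773417), np.float64(0.6553551668143927)]
c3 [675.9  95.9 130.6] [np.float64(0.0006141836927580055), np.float64(0.000497729385739698)]
c4 [ 668. -115.  132.] [np.float64(0.15573495873183854), np.float64(0.1284860507006145)]
```

```bash
cat >> h.py <<'E'
def pose():
    s=readout.read_state(); return s,R.from_euler('xyz',s["eef_rot"]).as_matrix(),np.array(s["eef_pos"])
def target(xdir,ydir):
    x=np.array(xdir,float);x/=np.linalg.norm(x);y=np.array(ydir,float);y-=x*(x@y);y/=np.linalg.norm(y)
    return np.c_[x,y,np.cross(x,y)]
E
python3 - <<'E'
from h import *
np.set_printoptions(precision=4,suppress=True)
s,M,p=pose();print(M)
print("shift tool mm",M.T@(np.array([434,-343,340])-p))
for k in range(4):
    a=np.radians(-25+90*k); T=target([0,0,-1],[np.cos(a),np.sin(a),0])
    print(k,R.from_matrix(M.T@T).as_rotvec())
E
```

```text
[[-0.0002  0.4194  0.9078]
 [-0.0004  0.9078 -0.4194]
 [-1.     -0.0005 -0.    ]]
shift tool mm [-134.4889 -679.306   537.8381]
0 [1.5743 0.0004 0.0004]
1 [ 0.0035 -0.      0.0005]
2 [-1.5673 -0.0004  0.0004]
3 [-3.1381 -0.0007 -0.    ]
```

Request:
apply_moves(
  plan=[0,0,0,-0.018,-0.045,0.036,100,0,0,0,-0.018,-0.045,0.036,100,0,0,0,-0.018,-0.045,0.036,100,0,0,0,-0.018,-0.045,0.036,100,0,0,0,-0.018,-0.045,0.036,100],
)

```text
clock: 0.88
eef_pos: [299.6, 217.8, 296.1]
eef_rot: [0.703, 1.57, 0.271]
wrist_force: [1.1, 0.1, -0.5]
finger_gap: 94.1
```

Request:
apply_moves(
  plan=[0,0,0,-0.009,-0.045,0.036,100,0,0,0,-0.009,-0.045,0.036,100,0,0,0,-0.009,-0.045,0.036,100,0,0,0,-0.009,-0.045,0.036,100,0,0,0,-0.009,-0.045,0.036,100],
)

```text
clock: 1.5
eef_pos: [368.7, -62.2, 341.0]
eef_rot: [0.242, 1.57, -0.191]
wrist_force: [1.8, 0.9, 0.6]
finger_gap: 93.7
```

Request:
apply_moves(
  plan=[0,0,0,0,-0.045,0.036,100,0,0,0,0,-0.045,0.036,100,0,0,0,0,-0.045,0.036,100,0,0,0,0,-0.045,0.036,100,0,0,0,0,-0.045,0.036,100],
)

```text
clock: 2.12
eef_pos: [437.9, -341.9, 340.4]
eef_rot: [0.151, 1.571, -0.282]
wrist_force: [-0.3, 1.2, 0.9]
finger_gap: 94.3
```

Request:
apply_moves(
  plan=[0.175,0,0,0,0,0,100,0.175,0,0,0,0,0,100,0.175,0,0,0,0,0,100,0.175,0,0,0,0,0,100,0.175,0,0,0,0,0,100],
)

```text
clock: 2.75
eef_pos: [437.8, -339.9, 340.3]
eef_rot: [-2.564, 1.57, 2.406]
wrist_force: [-0.2, -0.1, 0.4]
finger_gap: 94.2
```

Request:
apply_moves(
  plan=[0.175,0,0,0,0,0,100,0.175,0,0,0,0,0,100,0.175,0,0,0,0,0,100,0.175,0,0,0,0,0,100,0,0,0,0,0,0,100],
)

```text
clock: 3.38
eef_pos: [437.8, -340.0, 340.3]
eef_rot: [-1.874, 1.571, 2.402]
wrist_force: [-0.2, 0.6, -0.2]
finger_gap: 93.9
```

```bash
python3 - <<'E'
from h import *
np.set_printoptions(precision=4,suppress=True)
s,M,p=pose();print(s["clock"],p,M,s["joints"])
W=cam("wrist");import pickle;pickle.dump(W,open("w1.pkl","wb"));cv2.imwrite("pics/w1.png",W["im"])
print(proj(W,[[434.5,-343,191],[434,-343,81]]))
E
```

```text
3.375 [ 437.7525 -339.9529  340.3317] [[-0.0002  0.9065 -0.4223]
 [ 0.0002 -0.4223 -0.9065]
 [-1.     -0.0002 -0.0001]] [-0.7264  0.2483  1.279   0.      1.6145 -0.2904]
[[250.9643 181.3509]
 [250.8194 164.9591]]
```

View pics/w1.png

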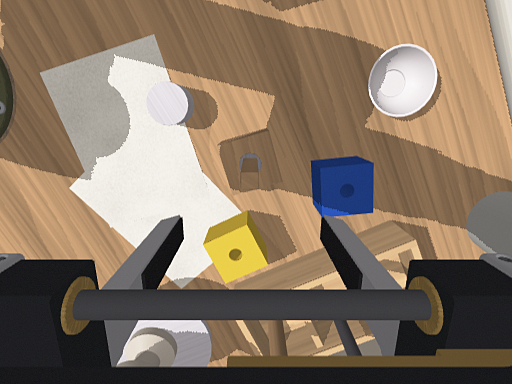

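```bash
python3 - <<'E'
from h import *
import pickle
W=pickle.load(open("w1.pkl","rb"));crop(W,200,120,100,75,8,"pics/w1c.png")
E
```

```text
(no output)
```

View pics/w1c.png

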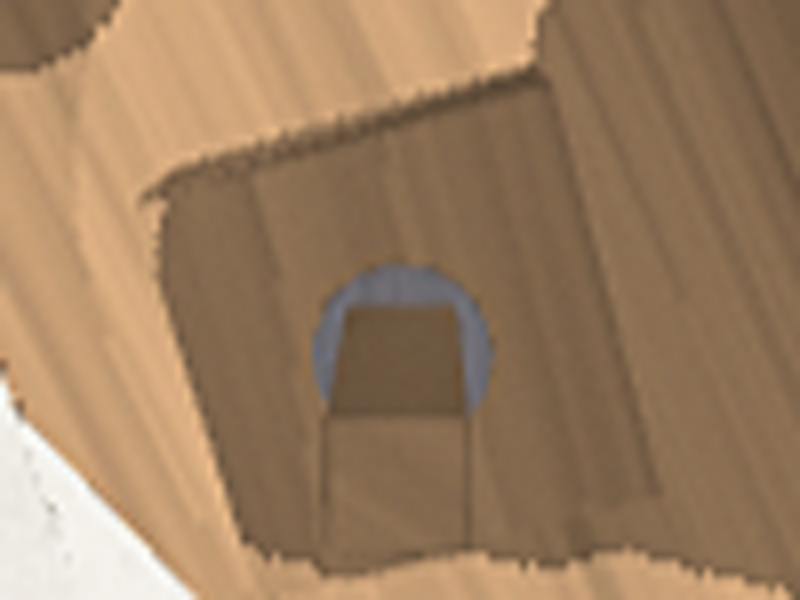

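```bash
python3 - <<'E'
from h import *
import pickle
np.set_printoptions(precision=4,suppress=True)
W=pickle.load(open("w1.pkl","rb"))
t=atz(W,249.5,180.25,191);g=atz(W,250.4,164.1,81);print(t,g)
s,M,p=pose()
for c in ([434.3,-343,135],[435.0,-343.0,136]): print(M.T@(np.array(c)-p))
E
```

```text
[ 433.483  -341.0299  191.    ] [ 433.9804 -341.4798   81.    ]
[205.3468  -1.8212   4.2375]
[204.3467  -1.186    3.9437]
```

Request:
apply_moves(
  plan=[0,0,0,0.05,-0.0025,0.0035,100,0,0,0,0.06,0,0,100,0,0,0,0.06,0,0,100,0,0,0,0.034,0,0,100,0,0,0,0,0,0,100],
)

```text
clock: 4.05
eef_pos: [433.2, -341.4, 134.6]
eef_rot: [-1.868, 1.566, 2.411]
wrist_force: [0.4, 0.0, -0.4]
finger_gap: 94.1
```

Request:
apply_moves(
  plan=[0,0,0,0,0,0,18,0,0,0,0,0,0,10,0,0,0,0,0,0,10,0,0,0,0,0,0,10,0,0,0,0,0,0,10],
  force=30,
)

```text
clock: 4.68
eef_pos: [434.1, -342.1, 136.6]
eef_rot: [1.292, 1.571, -0.716]
wrist_force: [-0.0, -0.4, 0.6]
finger_gap: 47.2
```

Request:
apply_moves(
  plan=[0,0,0,0,0,0,10,0,0,0,0,0,0,10,0,0,0,0,0,0,10,0,0,0,0,0,0,10],
)

```text
clock: 5.18
eef_pos: [434.0, -342.1, 136.4]
eef_rot: [-1.723, 1.571, 2.553]
wrist_force: [0.3, -0.9, -0.3]
finger_gap: 22.0
```

```bash
python3 - <<'E'
from h import *
np.set_printoptions(precision=4,suppress=True)
s,M,p=pose();print(s["clock"],p,s["finger_gap"],s["wrist_force"])
W=cam("wrist");cv2.imwrite("pics/w2.png",W["im"])
E
```

```text
5.175 [ 434.0136 -342.0553  136.3891] 21.966411136309024 [ 0.3449 -0.8578 -0.2893]
```

View pics/w2.png

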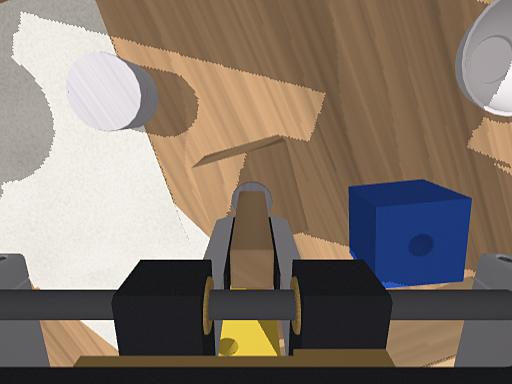

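Request:
apply_moves(
  plan=[0,0,0,-0.02,0,0,10,0,0,0,-0.03,0,0,10,0,0,0,-0.03,0,0,10,0,0,0,-0.04,0,0,10,0,0,0,-0.04,0,0,10],
)

```text
clock: 5.85
eef_pos: [433.9, -341.9, 297.5]
eef_rot: [-1.877, 1.57, 2.399]
wrist_force: [0.4, 0.1, -2.0]
finger_gap: 22.1
```

```bash
python3 - <<'E'
from h import *
np.set_printoptions(precision=4,suppress=True)
s,M,p=pose();print(s["clock"],p,s["finger_gap"],s["wrist_force"]);print(s["joints"])
W=cam("wrist");cv2.imwrite("pics/w3.png",W["im"])
print(M,M.T@(np.array([480.4,352.5,296])-p))
E
```

```text
5.85 [ 433.8682 -341.9147  297.5391] 22.066737240229415 [ 0.4046  0.1406 -2.0121]
[-0.7337  0.2537  1.368   0.      1.5203 -0.2967]
[[-0.0003  0.906  -0.4232]
 [ 0.0003 -0.4232 -0.906 ]
 [-1.     -0.0004 -0.0001]] [   1.7401 -251.7241 -648.8538]
```

View pics/w3.png

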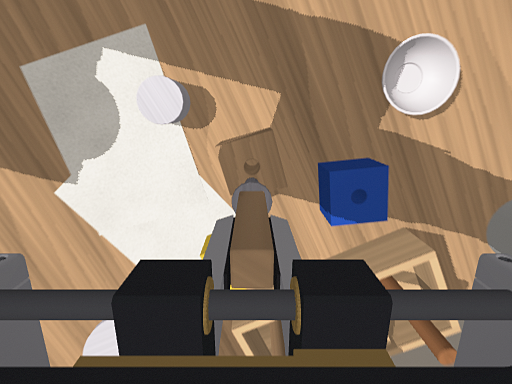

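Request:
apply_moves(
  plan=[0,0,0,0,-0.0194,-0.05,10,0,0,0,0,-0.0194,-0.05,10,0,0,0,0,-0.0194,-0.05,10,0,0,0,0,-0.0194,-0.05,10,0,0,0,0,-0.0194,-0.05,10],
)

```text
clock: 6.52
eef_pos: [451.7, -72.8, 296.3]
eef_rot: [1.722, 1.571, -0.286]
wrist_force: [1.0, -0.4, -1.2]
finger_gap: 21.8
```

Request:
apply_moves(
  plan=[0,0,0,0,-0.0194,-0.05,10,0,0,0,0,-0.0194,-0.05,10,0,0,0,0,-0.0194,-0.05,10,0,0,0,0,-0.0194,-0.05,10,0,0,0,0,-0.0194,-0.05,10],
)

```text
clock: 7.15
eef_pos: [469.6, 194.8, 296.3]
eef_rot: [1.975, 1.571, -0.033]
wrist_force: [1.3, 0.5, -2.2]
finger_gap: 21.8
```

Request:
apply_moves(
  plan=[0,0,0,0,-0.0194,-0.05,10,0,0,0,0,-0.0194,-0.05,10,0,0,0,0,-0.0194,-0.049,10,0,0,0,0,0,0,10,0,0,0,0,0,0,10],
)

```text
clock: 7.78
eef_pos: [480.1, 352.3, 296.0]
eef_rot: [-0.293, 1.57, -2.301]
wrist_force: [-0.2, 0.8, -0.6]
finger_gap: 22.2
```

```bash
python3 - <<'E'
from h import *
np.set_printoptions(precision=4,suppress=True)
s,M,p=pose();print(s["clock"],p,s["finger_gap"],s["wrist_force"]);print(s["joints"])
W=cam("wrist");S=cam("scene");D=cam("side")
crop(S,240,60,100,75,5,"pics/b1.png");crop(D,185,75,100,75,5,"pics/b2.png")
a=cv2.imread("pics/b1.png");b=cv2.imread("pics/b2.png");
cv2.imwrite("pics/b.png",cv2.resize(np.vstack([a,b]),None,fx=.8,fy=.8));cv2.imwrite("pics/w4.png",W["im"])
tip=p+[0,0,-125.4]
for C,n,ox,oy in((S,"S",240,60),(D,"D",185,75)):print(n,(proj(C,[tip,[480.4,352.5,75]])-[ox,oy])*4)
E
```

```text
7.775 [480.1354 352.3186 296.0077] 22.166878530729825 [-0.2372  0.7666 -0.5726]
[ 0.5716  0.3571  1.2386 -0.0002  1.5467  1.0085]
S [[259.3209 167.719 ]
 [247.3235 247.9057]]
D [[200.3511 192.8934]
 [204.2556 267.5444]]
```

View pics/b.png

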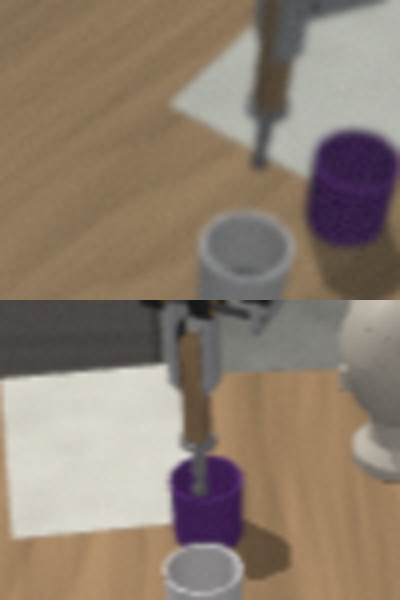

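View pics/w4.png

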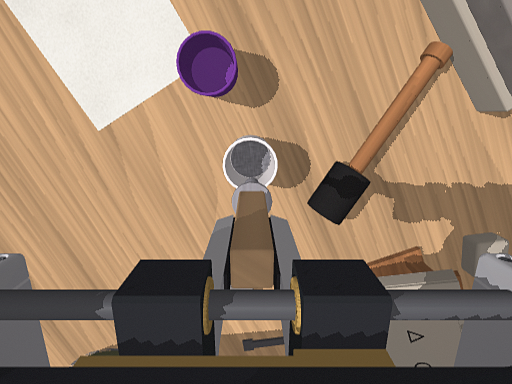

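Request:
apply_moves(
  plan=[0,0,0,0.04,0,0,10,0,0,0,0.04,0,0,10,0,0,0,0.03,0,0,10,0,0,0,0.02,0,0,10,0,0,0,0,0,0,10],
)

```text
clock: 8.55
eef_pos: [480.0, 351.7, 165.6]
eef_rot: [-0.55, 1.569, -2.559]
wrist_force: [-0.1, 0.8, -1.8]
finger_gap: 22.1
```

Request:
apply_moves(
  plan=[0,0,0,0,0,0,10,0,0,0,0,0,0,10,0,0,0,0,0,0,10],
)

```text
clock: 8.93
eef_pos: [480.4, 352.7, 167.1]
eef_rot: [2.616, 1.57, 0.608]
wrist_force: [0.1, 0.1, -1.8]
finger_gap: 21.8
```

```bash
python3 - <<'E'
from h import *
np.set_printoptions(precision=4,suppress=True)
s,M,p=pose();print(s["clock"],p,p[2]-125.4,s["finger_gap"],s["wrist_force"])
W=cam("wrist");S=cam("scene");D=cam("side")
crop(S,240,60,100,75,5,"pics/b1.png");crop(D,185,75,100,75,5,"pics/b2.png")
a=cv2.imread("pics/b1.png");b=cv2.imread("pics/b2.png");
cv2.imwrite("pics/c.png",cv2.resize(np.vstack([a,b]),None,fx=.8,fy=.8))
E
```

```text
8.925 [480.3841 352.735  167.1035] 41.70351056232445 21.83745214694822 [ 0.0862  0.0595 -1.8444]
```

View pics/c.png

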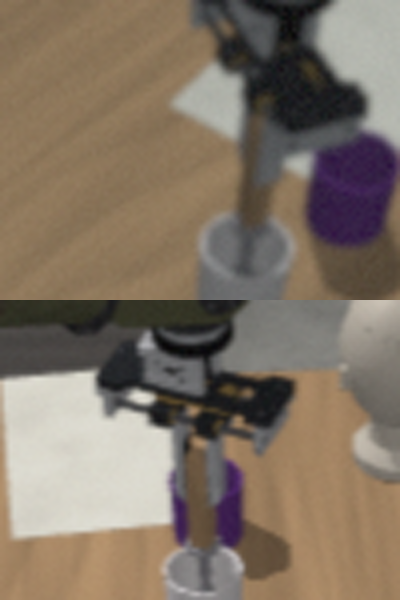

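Request:
apply_moves(
  plan=[0,0,0,-0.02,0,0,10,0,0,0,-0.04,0,0,10,0,0,0,-0.04,0,0,10,0,0,0,-0.04,0,0,10,0,0,0,0,0,0,10],
)

```text
clock: 9.7
eef_pos: [480.8, 353.1, 309.7]
eef_rot: [2.582, 1.565, 0.575]
wrist_force: [-0.4, -0.8, -1.7]
finger_gap: 21.5
```

```bash
python3 - <<'E'
from h import *
import pickle
np.set_printoptions(precision=4,suppress=True)
s,M,p=pose();print(s["clock"],p,s["finger_gap"],s["wrist_force"],s["joints"])
S=cam("scene");D=cam("side");W=cam("wrist");pickle.dump((S,D),open("c2.pkl","wb"))
crop(S,225,195,40,30,18,"pics/r1.png");crop(D,255,200,40,30,18,"pics/r2.png");cv2.imwrite("pics/w5.png",W["im"])
yaw=-0.052;n=np.array([-np.sin(.349)*np.cos(yaw),-np.sin(.349)*np.sin(yaw),np.cos(.349)]);print(n)
hov=np.array([596.4,-66.1,104])+n*(125.4+60)
c=np.cross([0,0,1],n);ang=np.arcsin(np.linalg.norm(c));Rt=R.from_rotvec(c/np.linalg.norm(c)*ang).as_matrix()
T=Rt@M
print("hover",hov,"shift",M.T@(hov-p),"rot",R.from_matrix(M.T@T).as_rotvec())
E
```

```text
9.7 [480.8108 353.0919 309.719 ] 21.47992488194646 [-0.4162 -0.8097 -1.7456] [0.572  0.3519 1.2147 0.     1.5693 1.009 ]
[-0.3415  0.0178  0.9397]
hover [533.0866 -62.8047 278.2232] shift [ 30.4734 223.2731 354.8454] rot [-0.0011  0.1311  0.3235]
```

View pics/r1.png

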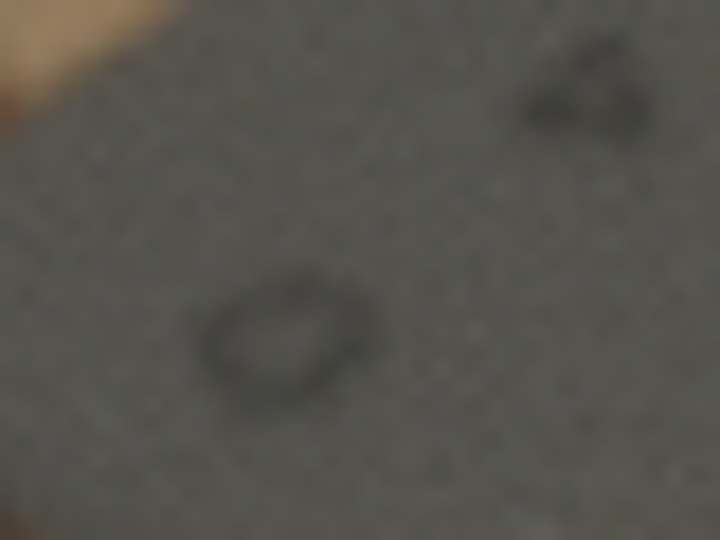

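View pics/r2.png

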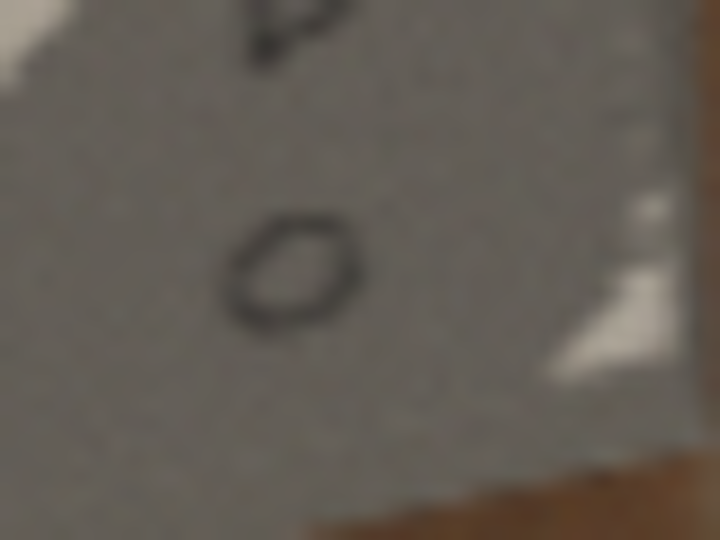

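View pics/w5.png

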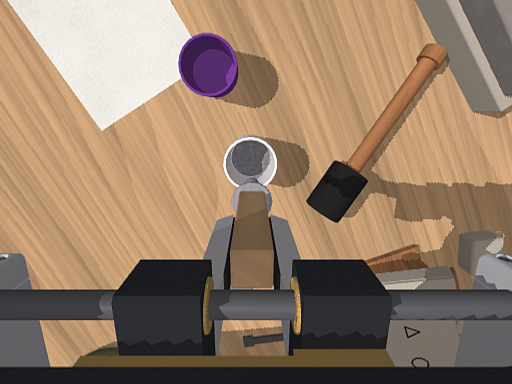

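Request:
apply_moves(
  plan=[0,0,0,0,0.0248,0.0394,10,0,0,0,0,0.0248,0.0394,10,0,0,0,0,0.0248,0.0394,10,0,0,0,0,0.0248,0.0394,10,0,0,0,0,0.0248,0.0394,10],
)

```text
clock: 10.48
eef_pos: [508.8, 120.2, 305.1]
eef_rot: [-0.952, 1.569, -2.96]
wrist_force: [0.9, -0.4, -1.8]
finger_gap: 22.1
```

Request:
apply_moves(
  plan=[0,0,0,0,0.0248,0.0394,10,0,0,0,0,0.0248,0.0394,10,0,0,0,0,0.0248,0.0394,10,0,0,0,0,0.0248,0.0394,10,0,0,0,0,0,0,10],
)

```text
clock: 11.1
eef_pos: [532.0, -65.4, 304.7]
eef_rot: [-1.226, 1.568, 3.046]
wrist_force: [0.5, 0.3, -1.5]
finger_gap: 21.8
```

Request:
apply_moves(
  plan=[0,0.0437,0.1078,0,0,0,10,0,0.0437,0.1078,0,0,0,10,0,0.0437,0.1078,0,0,0,10,0,0,0,0,0,0,10,0,0,0,0,0,0,10],
)

```text
clock: 11.72
eef_pos: [532.4, -62.6, 306.2]
eef_rot: [1.957, 1.224, -0.051]
wrist_force: [-0.1, 0.3, -2.1]
finger_gap: 22.0
```

```bash
python3 - <<'E'
from h import *
import pickle
np.set_printoptions(precision=4,suppress=True)
s,M,p=pose();print(s["clock"],p,s["finger_gap"],s["wrist_force"],s["joints"]);print(M)
n=np.array([-.3415,.0178,.9397]);print("ang",np.arccos(-M[:,0]@n))
S=cam("scene");D=cam("side");W=cam("wrist");pickle.dump((S,D,W),open("c3.pkl","wb"))
crop(S,205,130,100,90,6,"pics/d1.png");crop(D,230,130,100,90,6,"pics/d2.png");cv2.imwrite("pics/w6.png",W["im"])
tip=p+M[:,0]*125.4;print("tip",tip)
r=np.array([596.4,-66.1,104])
print((proj(S,[tip,r])-[205,130])*6,(proj(D,[tip,r])-[230,130])*6,proj(W,[tip,r]))
print("shift to 20mm above",M.T@(r+n*(125.4+20)-p))
E
```

```text
11.725 [532.3721 -62.6184 306.2199] 21.96982498337845 [-0.0668  0.3022 -2.0549] [-0.2133  0.0037  1.6654  0.0608  1.131   0.2068]
[[ 0.3391  0.8513 -0.4004]
 [-0.0172 -0.42   -0.9074]
 [-0.9406  0.3146 -0.1278]]
ang 0.0056287839651272455
tip [574.8964 -64.7757 188.27  ]
[[182.5695 382.3525]
 [215.8476 505.2593]] [[210.9461 409.3248]
 [247.6849 509.6649]] [[251.8613 182.8251]
 [246.3429 170.3322]]
shift to 20mm above [66.5806 -8.0219  3.435 ]
```

View pics/d1.png

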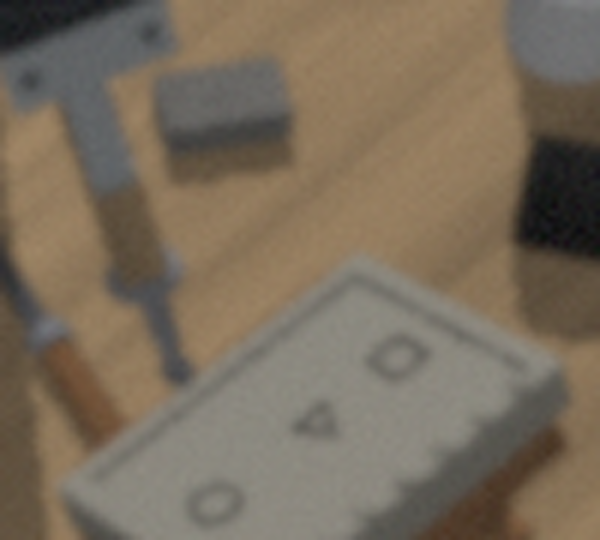

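View pics/d2.png

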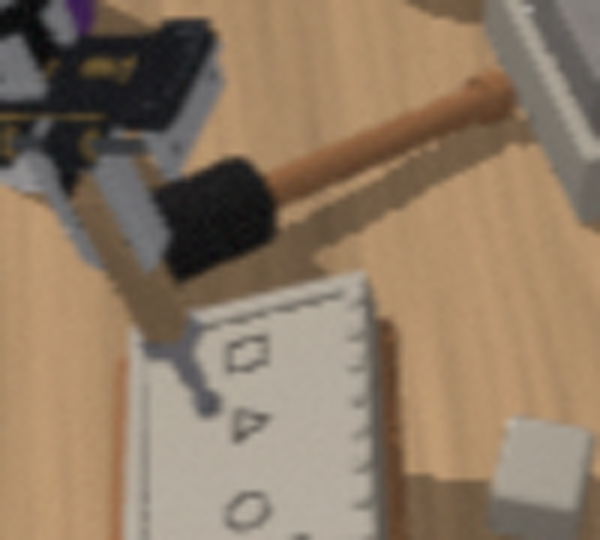

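View pics/w6.png

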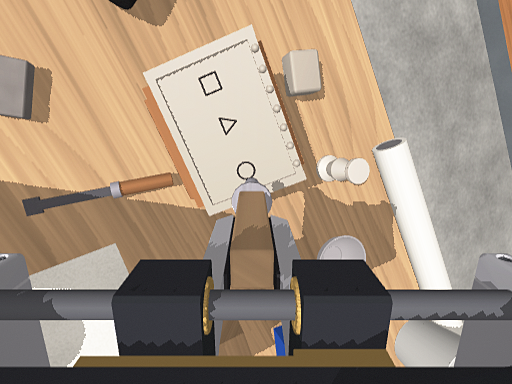

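Request:
apply_moves(
  plan=[0,0,0,0.0,-0.008,0.0034,10,0,0,0,0.03,0,0,10,0,0,0,0.0236,0,0,10,0,0,0,0.013,0,0,10,0,0,0,0,0,0,10],
)

```text
clock: 12.5
eef_pos: [546.7, -64.0, 240.3]
eef_rot: [1.956, 1.223, -0.051]
wrist_force: [0.3, 0.8, -0.7]
finger_gap: 21.8
```

Request:
apply_moves(
  plan=[0,0,0,0,0,0,10,0,0,0,0,0,0,10],
)

```text
clock: 12.75
eef_pos: [547.1, -64.0, 241.8]
eef_rot: [1.955, 1.221, -0.053]
wrist_force: [-0.7, -0.7, -1.7]
finger_gap: 21.9
```

```bash
cat > chk.py <<'E'
from h import *
import sys
t=sys.argv[1]
np.set_printoptions(precision=4,suppress=True)
s,M,p=pose();print(s["clock"],p,s["finger_gap"],s["wrist_force"],s["joints"])
n=np.array([-.3415,.0178,.9397]);print("ang",np.arccos(-M[:,0]@n))
S=cam("scene");D=cam("side");W=cam("wrist")
crop(S,205,170,66,66,8,"pics/t1.png");crop(D,235,170,66,66,8,"pics/t2.png");crop(W,210,140,80,60,8,f"pics/{t}w.png")
cv2.imwrite(f"pics/{t}.png",cv2.resize(np.hstack([cv2.imread("pics/t1.png"),cv2.imread("pics/t2.png")]),None,fx=.75,fy=.75))
tip=p+M[:,0]*125.4;r=np.array([596.4,-66.1,104])
print("tip",tip,"tip rel ring (tool axes)",M.T@(tip-r))
pts=[tip,tip+n*8,r]
print((proj(S,pts)-[205,170])*6,(proj(D,pts)-[235,170])*6+[396,0],(proj(W,pts)-[210,140])*8)
E
python3 chk.py e1
```

```text
12.75 [547.0521 -64.043  241.7847] 21.874929347346548 [-0.7071 -0.674  -1.6964] [-0.2095  0.0766  1.7391  0.0646  0.9806  0.2009]
ang 0.005142910838023135
tip [590.0247 -66.3033 123.9992] tip rel ring (tool axes) [-20.9659   1.0295   0.1637]
[[205.5703 236.261 ]
 [201.4622 224.4875]
 [215.8476 265.2593]] [[603.0217 247.3076]
 [598.3443 238.5252]
 [613.6849 269.6649]] [[339.3779 342.9976]
 [339.6078 357.2282]
 [332.0537 307.6937]]
```

View pics/e1.png

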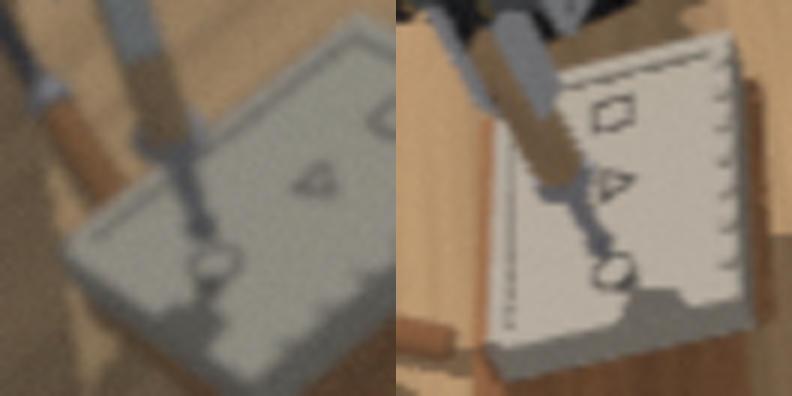

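View pics/e1w.png

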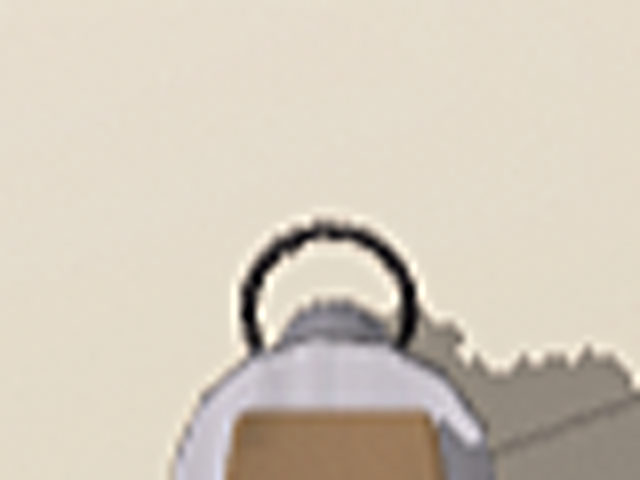

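Request:
apply_moves(
  plan=[0,0,0,0.008,-0.001,0,10,0,0,0,0.006,0,0,10,0,0,0,0.003,0,0,10,0,0,0,0,0,0,10],
)

```text
clock: 13.4
eef_pos: [551.9, -63.8, 224.3]
eef_rot: [1.956, 1.222, -0.052]
wrist_force: [-0.2, 0.6, -1.4]
finger_gap: 22.1
```

```bash
python3 chk.py e2
```

```text
13.4 [551.8815 -63.8329 224.2826] 22.052510286081624 [-0.2121  0.6379 -1.427 ] [-0.2069  0.1033  1.7511  0.0653  0.9436  0.2009]
ang 0.005015719661092939
tip [594.6412 -66.0426 106.4187] tip rel ring (tool axes) [-2.8741 -0.7546  0.3421]
[[213.262  260.4574]
 [209.227  248.9021]
 [215.8476 265.2593]] [[610.6637 266.9346]
 [606.0495 258.2887]
 [613.6849 269.6649]] [[335.8583 342.5762]
 [335.9519 356.7779]
 [341.1787 335.2826]]
```

View pics/e2.png

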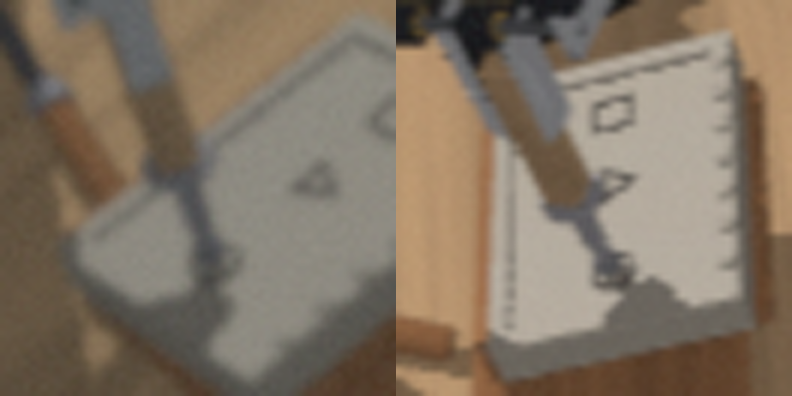

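View pics/e2w.png

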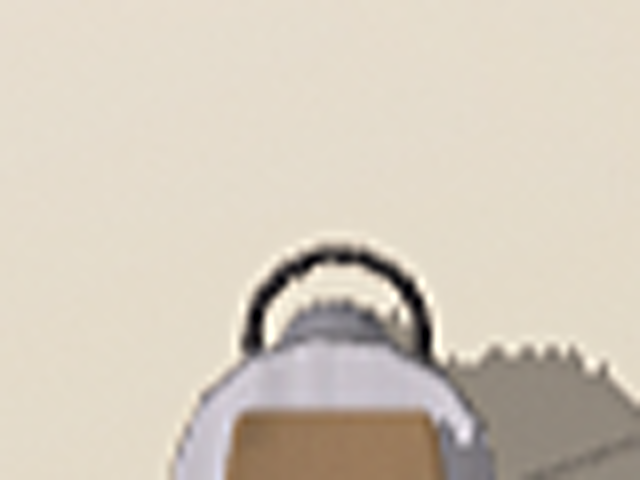

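Request:
apply_moves(
  plan=[0,0,0,0.001,0,0,10,0,0,0,0.001,0,0,10,0,0,0,0.001,0,0,10,0,0,0,0,0,0,10],
)

```text
clock: 14.05
eef_pos: [552.9, -63.9, 221.8]
eef_rot: [1.956, 1.222, -0.052]
wrist_force: [0.5, 0.1, -0.2]
finger_gap: 22.1
```

Request:
apply_moves(
  plan=[0,0,0,0.001,0,0,10,0,0,0,0.001,0,0,10,0,0,0,0.001,0,0,10,0,0,0,0,0,0,10],
)

```text
clock: 14.55
eef_pos: [554.0, -64.0, 218.9]
eef_rot: [1.956, 1.222, -0.052]
wrist_force: [-0.9, 0.7, -0.0]
finger_gap: 22.1
```

Request:
apply_moves(
  plan=[0,0,0,0.001,0,0,10,0,0,0,0.001,0,0,10,0,0,0,0.001,0,0,10,0,0,0,0,0,0,10],
)

```text
clock: 15.05
eef_pos: [555.0, -64.0, 216.1]
eef_rot: [1.956, 1.222, -0.052]
wrist_force: [-1.3, -0.2, 1.3]
finger_gap: 21.9
```

Request:
apply_moves(
  plan=[0,0,0,0,0,0,10],
)

```text
clock: 15.18
eef_pos: [555.0, -64.0, 216.2]
eef_rot: [1.956, 1.222, -0.052]
wrist_force: [-1.4, 0.5, 2.0]
finger_gap: 21.6
```

Request:
apply_moves(
  plan=[0,0,0,0,0,0,10],
)

```text
clock: 15.3
eef_pos: [555.0, -64.0, 216.2]
eef_rot: [1.956, 1.222, -0.052]
wrist_force: [-1.3, 0.7, 1.0]
finger_gap: 21.9
```

Request:
apply_moves(
  plan=[0,0,0,0,0,0,10],
)

```text
clock: 15.42
eef_pos: [555.0, -64.0, 216.2]
eef_rot: [1.956, 1.222, -0.052]
wrist_force: [-1.1, 0.6, 1.1]
finger_gap: 22.2
```

```bash
python3 chk.py e3
```

```text
15.425 [554.9836 -64.0247 216.1901] 22.18556433310675 [-1.0968  0.6035  1.1337] [-0.2059  0.1175  1.7549  0.0657  0.925   0.2007]
ang 0.004982476470422176
tip [597.8156 -66.2531  98.3529] tip rel ring (tool axes) [ 5.7928 -0.5222  0.2972]
[[217.8335 273.127 ]
 [213.8341 261.672 ]
 [215.8476 265.2593]] [[616.0116 276.2088]
 [611.4317 267.6247]
 [613.6849 269.6649]] [[337.5583 342.8969]
 [337.7012 357.1206]
 [341.477  351.0234]]
```

View pics/e3.png

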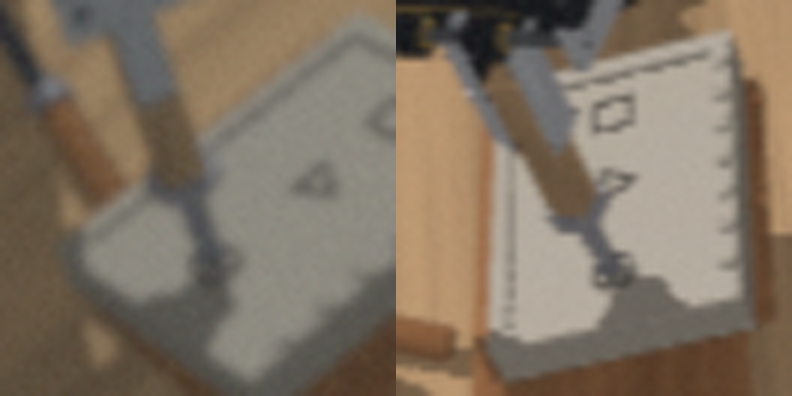

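View pics/e3w.png

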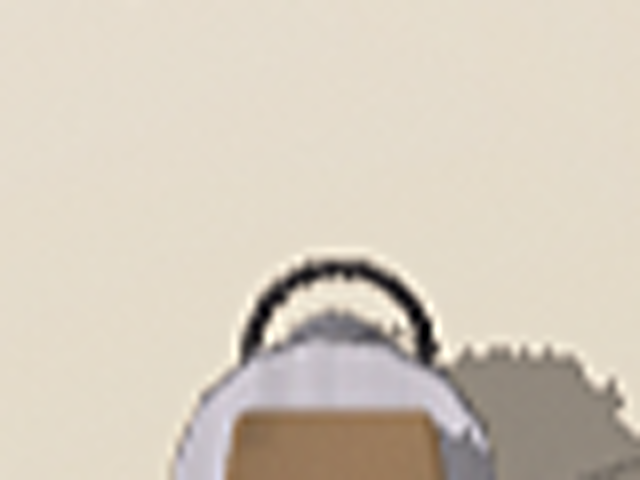

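```bash
python3 - <<'E'
from cell import readout,ticket
s=readout.read_state();print(s["wrist_force"],abs(s["qd"]).max())
print(ticket.sign_off()); s=readout.read_state();print(s["clock"],s["wrist_force"],s["eef_pos"])
E
```

```text
[-0.82825045  0.99688097  0.94046155] 0.0009277139884674248
the job is handed in; nothing more can be done
None
the job is handed in; nothing more can be done
```

I handed the job in at 15.4 s with the gripper still holding the dabber against the ring. The sign-off gave no verdict.

- **Grasp and dip:** I took the dabber out of the wooden stand by its square handle; the finger gap closed to 22 mm, matching the handle. I dipped the tip about 33 mm below the white pot's rim and lifted it clear. The wrist picture after the lift showed the pot where it was.
- **On the ring:** By arm pose, the tip is about 0.6 mm from my measured ring centre. The axis is within about 0.005 rad of square, given the panel direction I measured.
- **Push:** The wrist force changed by about 3 N along the stone's normal, which is about 6.9 mm of spring travel. The measured advance gives about 5.8 mm. Both are near half travel and inside the limits, but the force reading has about ±0.7 N of noise.

The pictures taken while pressing showed the tip inside the ring, and the objects visible in them had not moved. I took no full-scene picture at the very end, so I did not re-check every object on the table.

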